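# Unlock the kitchen code box

### The job

Roll the three thumbwheels of the grey lock box to the code 2-5-3, left to right as seen from the robot (yellow two pips, red five pips, green three pips, each centred on top), pressing on each wheel gently, never harder than 25 N. Only then slide the box's steel shutter by its black grip to the left until it is fully open, and let go, with the code still set. Leave the kitchen things standing around as they are.

Things in the scene. Friction and masses are not known exactly. Their poses are not given: they have to be found in the camera images.
- lock: grey steel lock box fixed to the shelf, 200 (x) by 240 (y) by 70 mm high; origin at the centre of its underside, top face at z = 70 mm; x points away from the robot, y to the robot's left, within 0.35 rad. Three thumbwheels stand out of the far half of the top, 70 mm apart; the shutter is on the near half. White strokes on the top mark the line of the axles
- wheel_row (a point): point on the lock's top face under the middle wheel (x = 50, y = 0, z = 70 mm in its frame). All wheels: smooth rubber tyre, radius 22 mm, 20 mm wide, standing 13 to 23 mm out of the top face; how far differs per wheel and per start, so it must be felt. Each rim has six 60 degree tiles with 1 to 6 pips: 1 white, 2 yellow, 3 green, 4 blue, 5 red, 6 black
- wheel_left (a joint): angle (rad) of the left thumbwheel (seen from the robot), centre at x = 50, y = 70 mm in the lock's frame, axle along the lock's y. 0 with the 1 centred on top; grows 1.047 per digit as its top is rolled to the lock's +x (away from the robot). Code digit 2 (yellow): 1.047. All wheels stop at -0.4 and 5.63 and do not pass from 6 to 1
- wheel_middle (a joint): angle (rad) of the middle thumbwheel (seen from the robot), centre at x = 50, y = 0 mm in the lock's frame, axle along the lock's y. 0 with the 1 centred on top; grows 1.047 per digit as its top is rolled to the lock's +x (away from the robot). Code digit 5 (red): 4.189. All wheels are dragged round by friction from above
- wheel_right (a joint): angle (rad) of the right thumbwheel (seen from the robot), centre at x = 50, y = -70 mm in the lock's frame, axle along the lock's y. 0 with the 1 centred on top; grows 1.047 per digit as its top is rolled to the lock's +x (away from the robot). Code digit 3 (green): 2.094. All wheels stay where left
- axle_mark (a point): white stroke on the lock's top, on the axle line between middle and left wheel (x = 50, y = 35, z = 71 mm in its frame). How all wheels feel: press from above with a fingertip and drag along the lock's x; turning takes about 3.6 N at the rim; presses under about 8 N may slip; a wheel yields 1 mm downwards per 9 N, 5 mm at most; more than 25 N on it damages it
- shutter (a joint): travel (m) of the flat steel shutter on the lock's top, 0 shut to 0.10 fully open at a stop; grows to the lock's +y (the robot's left); drags with about 3 N and stays where it is left. Plate 90 by 105 mm, 4 mm thick, its upper face 74 mm above the shelf
- shutter_grip (a point): centre of the shutter's black upright grip, a rib 50 mm along the lock's x, 12 mm along its y, 24 mm high, reaching from 74 to 98 mm above the shelf; this point is at 86 mm. It moves with the shutter; shut, it is at x = -50, y = -62.5 mm in the lock's frame
- red_lid: loose red plastic jar lid, 82 mm across, 14 mm high; a bystander; origin at the centre of its underside
- pusher: loose wooden pusher (tamper) standing on its wide foot, 52 mm across, 150 mm tall; a bystander; origin at the centre of its underside
- glass_cup: loose greenish glass cup, 72 mm across, 90 mm tall; a bystander; origin at the centre of its underside
- tongs: loose steel tongs lying flat, 210 mm long along x, 45 mm wide, 10 mm high; a bystander; origin at the centre of its underside
- mug: loose blue ceramic mug, 76 mm across, 90 mm tall, handle at its +y; a bystander; origin at the centre of its underside

How it is judged:
By the outcome, as a careful person would: the job done as asked, in the order asked, and still so for the second after the job is handed in, with the robot touching nothing.
It also fails if it takes over 70 s, if anything falls off the work surface, if the arm or the gripper's body presses on something with over 40 N, if the wrist force passes 120 N, or if a joint passes its speed limit or range.

### The arm

A 6-joint arm with a two-finger parallel gripper is mounted at the origin on the work surface. World frame = base frame: x ahead of the robot, y to its left, z up, the work surface at z = 0. Lengths are in mm, angles in rad, forces in N, time in s.
With the tool pointing down it reaches from about 400 to 925 mm from the base axis. Payload 12.5 kg.
Tool frame: the origin (TCP) lies midway between the tips of the shut fingers; the grasp point (between the pads) lies 19 mm behind it (env.grip_depth is the distance from the TCP to the grasp point, in mm); z points along the fingers, y is the line along which they close (so a half turn about z gives the same grasp; the last joint's range is limited). The gripper opens to 95 mm and grips with 3 to 60 N. Pads are 20 mm wide; open, the fingers measure 119 mm over their backs; the gripper's body (75 mm by 180 mm) begins 59 mm behind the grasp point.
Start: joints at [1.136, 0.491, 1.559, -0, 1.092, -0.106], TCP at [201.801, 591.543, 214.661] pointing down, gripper open.
Joint ranges: [-3.1, 3.1], [-0.84, 2.19], [0.05, 2.79], [-1.13, 4.28], [0.06, 2.93], [-2.69, 2.69]. Speed limits (rad/s): [2.22, 2.22, 2.79, 3.14, 3.14, 3.14].

### API

Orientations are given as [roll, pitch, yaw] about the fixed x, y, z axes, in that order (R = Rz(yaw) Ry(pitch) Rx(roll)).
In Python, from cell import monitor, viewer, order, env gives the robot as it stands.
- The arm moves only by the tool move_arm, never from a script. Its argument "moves" is one flat list of numbers, 4 for each row, row after row: the shift along the tool's x, y, z normalised to -1 to 1, where 1 is 0.15 m, then the turn about the tool's z normalised to -1 to 1, where 1 is pi/2 rad. A call has 1 to 10 rows; each row shifts and turns the commanded pose from where the row before left it, along the tool's axes as they then stand; what a row does not reach is not made up. A row lasts 1/8 s, in which the tool goes at most 62.5 mm and 10.7 degrees, less where a joint would pass 70% of its speed; a pose out of reach is approached as far as the arm can. A call with a number of a shift or a turn outside -1 to 1 is refused whole. A call with a gripper value outside its range is refused whole. "claw" is the finger opening in mm, from 0 to 95.1, set as the call begins (left out, the last holds). The fingers move at their own pace and stop on an object; the grip force is fixed at half the most. Time passes only in rows, so rows that do not move let the fingers close. It gives the time, the measured TCP pose, the force, the opening and the grip force at its end, in the units of the state.
- monitor.state(): the state, without advancing time (a new reading comes with each control period).
- viewer.read_camera(name): name is "scene" or "top" or "wrist"; returns the picture (420x560x3 uint8, red, green, blue); there is no depth.
- viewer.camera_info(name): a dict with "K" (3x3 intrinsics, pixels), "camera_from_world" (4x4, takes a point from world to camera coordinates). Camera axes: x right, y down, z forward; pixel columns grow to the right and rows downward; lengths in mm; the calibration is good to about 2 mm. A picture is of the moment at which its call begins: read the wrist's pose just before it. camera_info takes no time and is no camera call; for the wrist camera it gives the pose at the moment of the call.
- order.job_done(): hands the job in; it is judged then, once.
The state is a dict: "t": time; "joints": joint angles; "qvel": joint speeds; "tau": joint torques, N m; "eef_pos": TCP position; "tcp_rot": TCP orientation; "ft_force": force on the tool from outside, world axes, zero at the start; "moment": the same for the moment, N m; "opening": opening from 0.0 (shut) to 1.0 (fully open); "grip_force": force on a finger pad.
Only numpy, scipy, OpenCV 4.12 (cv2) and the standard library are available. Lean on these libraries where they do the work, as an engineer would, in place of code of your own. Each camera call takes 0.05 s, during which the arm holds its last target. There are 200 camera calls.

## Working session

There is one attempt and no reset: what is moved stays moved. The work goes in short steps, Python scripts to look and compute and a tool call to move; the robot and the scene stay as the last step left them, time stands still between calls to the robot, and variables do not carry over. Pictures are saved under pics/ and viewed, at most 10 in all, crops included, and the job is handed in when it is done.

Besides the shell and the picture viewer there is one more tool, called after "Call:" by a JSON object that holds its "method" and its "body", one argument or row to a line. move_arm: Moves the arm, as the interface text tells. Scaled input: -1 to 1 covers 0.15 m each way for a shift and pi/2 rad each way for a turn. Its arguments: {"type":"object","properties":{"moves":{"type":"array"},"claw":{"type":"number"}},"required":["moves"]}

```bash
mkdir -p pics; ls
python3 - <<'E'
from cell import monitor, viewer
import cv2
for n in("top","scene"):
    cv2.imwrite(f"pics/{n}0.png",viewer.read_camera(n)[:,:,::-1]); i=viewer.camera_info(n); print(i)
s=monitor.state();print(s)
E
```

```text
pics
{'K': array([[418.67158493,   0.        , 284.01724968],
       [  0.        , 418.67158493, 205.59799369],
       [  0.        ,   0.        ,   1.        ]]), 'camera_from_world': array([[-6.55648867e-04, -9.99777282e-01, -2.10939785e-02,
         1.57676059e+01],
       [-9.96754048e-01,  2.35153163e-03, -8.04725975e-02,
         4.99449618e+02],
       [ 8.05042779e-02,  2.09727467e-02, -9.96533595e-01,
         1.20722143e+03],
       [ 0.00000000e+00,  0.00000000e+00,  0.00000000e+00,
         1.00000000e+00]])}
{'K': array([[429.84313438,   0.        , 272.26870569],
       [  0.        , 429.84313438, 210.60700128],
       [  0.        ,   0.        ,   1.        ]]), 'camera_from_world': array([[ 7.91144111e-01,  6.11561557e-01, -9.13550735e-03,
        -3.77272702e+02],
       [ 5.10219954e-01, -6.68133590e-01, -5.41546955e-01,
        -2.06628232e+02],
       [-3.37293038e-01,  4.23780566e-01, -8.40620865e-01,
         1.28508497e+03],
       [ 0.00000000e+00,  0.00000000e+00,  0.00000000e+00,
         1.00000000e+00]])}
{'t': 0.1, 'joints': array([ 1.13639017e+00,  4.91481475e-01,  1.55937216e+00, -2.98022830e-05,
        1.09169798e+00, -1.05572822e-01]), 'qvel': array([ 0.00039125, -0.00198791,  0.00011282,  0.00068976, -0.00047054,
       -0.00087023]), 'tau': array([ 3.61854967e-03, -6.13627195e+01, -2.58603805e+01,  6.94092619e-02,
        4.71045775e-02, -9.45304600e-05]), 'eef_pos': array([201.71850826, 591.33383937, 214.13687652]), 'tcp_rot': array([-3.14063625e+00, -7.47652453e-05,  2.81277303e+00]), 'ft_force': array([ 0.03532394, -0.33506545, -1.1210317 ]), 'moment': array([ 0.001793  ,  0.03028386, -0.10528387]), 'grip_force': 0.0, 'opening': 1.0003250807963282}
```

View pics/top0.png

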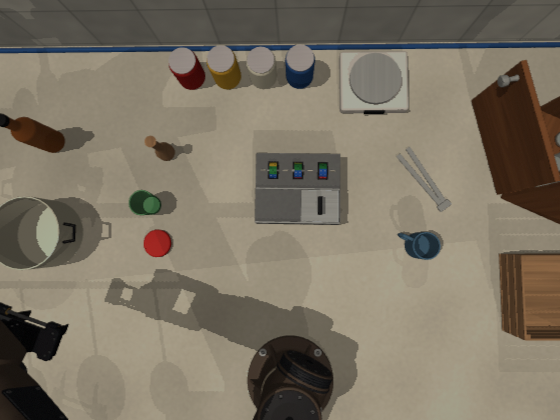

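View pics/scene0.png

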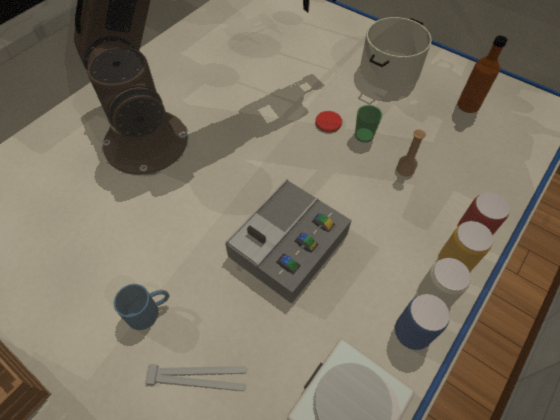

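The top view shows the lock at about (255–340, 153–224), with wheels at (273,170), (298,170) and (322,171) and the grip at (320,205). It is nearly aligned with the world axes.

```bash
cat > h.py <<'E'
import numpy as np, cv2
from cell import monitor, viewer
def ray(info,uv,z):
    K,T=info["K"],info["camera_from_world"]; R,t=T[:3,:3],T[:3,3]
    c=-R.T@t; d=R.T@np.linalg.solve(K,[*uv,1.]); return c+d*(z-c[2])/d[2]
def proj(info,p):
    T=info["camera_from_world"]; q=info["K"]@(T[:3,:3]@np.asarray(p,float)+T[:3,3]); return q[:2]/q[2]
def blobs(m,lo=8,hi=1e9):
    n,l,s,c=cv2.connectedComponentsWithStats(m.astype(np.uint8)); return [(c[i].round(1),s[i]) for i in range(1,n) if lo<=s[i,4]<=hi]
E
python3 - <<'E'
from h import *
im=cv2.imread("pics/top0.png"); i=viewer.camera_info("top")
hsv=cv2.cvtColor(im,cv2.COLOR_BGR2HSV)
sub=np.zeros(im.shape[:2],bool); sub[150:230,250:345]=1
W=[]
for c,s in blobs(cv2.morphologyEx((sub&(hsv[...,1]>110)).astype(np.uint8),cv2.MORPH_CLOSE,np.ones((5,5)))): print("sat",c,s,ray(i,c,85).round(1))
g=sub.copy(); g[:190]=0
for c,s in blobs(g&(hsv[...,2]<45)): print("dark",c,s,ray(i,c,98).round(1))
# grey box top outline: low-V vs. table
m=(sub&(hsv[...,2]<160)&(hsv[...,1]<70))|(sub&(hsv[...,1]<25))
m=cv2.morphologyEx(m.astype(np.uint8),cv2.MORPH_CLOSE,np.ones((5,5)))
cn=max(cv2.findContours(m,0,1)[0],key=cv2.contourArea); r=cv2.minAreaRect(cn); print(r)
for p in cv2.boxPoints(r): print(p,ray(i,p,70).round(1))
cv2.imwrite("pics/c1.png",cv2.resize(im[140:235,240:355],None,fx=6,fy=6,interpolation=cv2.INTER_CUBIC))
E
```

```text
sat [272.6 169.4] [269 162   9  16 130] [595.9  45.5  85. ]
sat [297.5 170.1] [294 162   8  17 126] [593.7 -24.1  85. ]
sat [322.4 170.7] [318 163   9  16 129] [591.7 -93.5  85. ]
dark [319.5 205.3] [318 197   4  18  70] [493.8 -83.9  98. ]
((297.0, 189.49996948242188), (93.99998474121094, 78.99998474121094), -0.0)
[250.      228.99997] [429.8 109.5  70. ]
[250.      149.99997] [654.6 110.8  70. ]
[344.      149.99997] [ 653.2 -156.2   70. ]
[344.      228.99997] [ 429.5 -153.5   70. ]
```

View pics/c1.png

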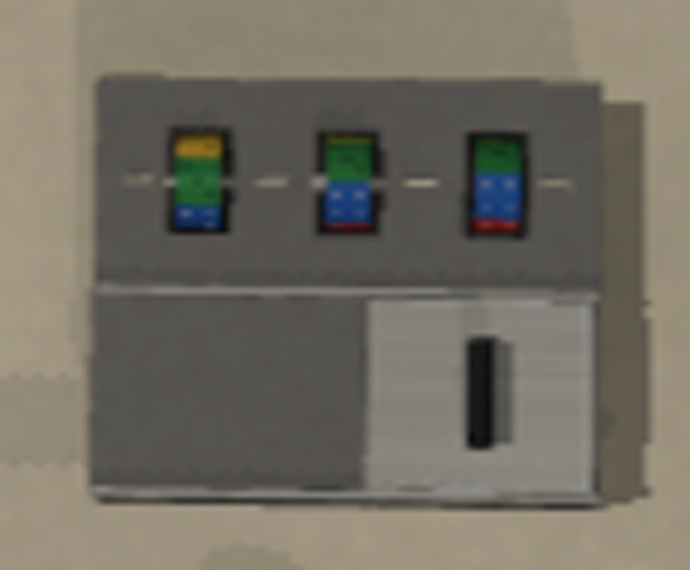

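The left wheel shows about 3, and the middle and right wheels sit between 3 and 4. The lock yaw is about -0.03, the wheel row is at about (594,-24), and the grip measures (494,-84), which agrees with the geometry. I'll align the tool and fly over the row.

Call:
{"method": "move_arm", "body": {
  "moves": [0,0,0,-0.095,0,0,0,-0.095,-0.18,-0.27,0,0,-0.18,-0.27,0,0,-0.18,-0.27,0,0,-0.18,-0.27,0,0,-0.18,-0.27,0,0,-0.18,-0.27,0,0,-0.18,-0.27,0,0,-0.18,-0.27,0,0],
  "claw": 0
}}

```text
t: 1.35
eef_pos: [408.4, 259.7, 214.6]
tcp_rot: [3.142, -0.0, 3.111]
ft_force: [0.1, 0.5, -0.4]
opening: 0.027
grip_force: 0.0
```

Call:
{"method": "move_arm", "body": {
  "moves": [-0.18,-0.27,0,0,-0.18,-0.27,0,0,-0.18,-0.27,0,0,-0.18,-0.27,0,0,-0.18,-0.27,0,0,-0.18,-0.27,0,0,-0.18,-0.26,0,0,0,0,0,0]
}}

```text
t: 2.35
eef_pos: [589.2, -28.9, 213.8]
tcp_rot: [-3.142, -0.001, 3.108]
ft_force: [0.8, -0.5, -0.1]
opening: 0.0
grip_force: 0.0
```

Run:
```python
from h import *
s=monitor.state();print(s["t"],s["eef_pos"],s["tcp_rot"],s["ft_force"],s["opening"])
i=viewer.camera_info("wrist"); np.save("w1.npy",i,allow_pickle=True)
cv2.imwrite("pics/w1.png",viewer.read_camera("wrist")[:,:,::-1])
print(i)
for p in((596,45.5,85),(593.7,-24,85),(591.7,-93.5,85)):print(proj(i,p).round())
```

```text
2.35 [589.19421112 -28.9322855  213.81093497] [-3.14155552e+00 -5.26425320e-04  3.10815817e+00] [ 0.82742956 -0.5321317  -0.12517036] 0.0004665354347216211
{'K': array([[289.12584426,   0.        , 282.59567519],
       [  0.        , 289.12584426, 205.46492423],
       [  0.        ,   0.        ,   1.        ]]), 'camera_from_world': array([[ 3.34917110e-02,  9.99438363e-01,  1.12418626e-03,
         9.74975799e+00],
       [ 9.53896562e-01, -3.23012181e-02,  2.98392325e-01,
        -5.97566944e+02],
       [ 2.98261050e-01, -8.92131211e-03, -9.54442642e-01,
         2.15854395e+02],
       [ 0.00000000e+00,  0.00000000e+00,  0.00000000e+00,
         1.00000000e+00]])}
[352. 201.]
[288. 201.]
[223. 201.]
```

View pics/w1.png

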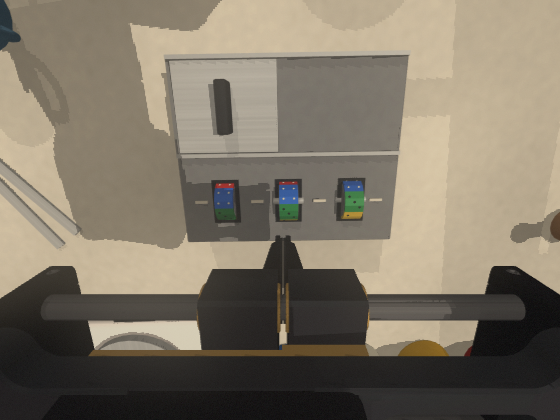

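The wrist view shows the right wheel at (224,201), blue on top with red just appearing. The middle wheel at (288,200) is blue over green, and the left wheel at (353,199) is green on top. All three match the projected positions. Next I'll read the angles from the colour boundaries.

```bash
cat >> h.py <<'E'
YAW=-0.03; ROW=np.array([593.8,-24.0]); LX=np.array([np.cos(YAW),np.sin(YAW)]); LY=np.array([-LX[1],LX[0]])
def centre(k): return ROW+LY*{"L":70,"M":0,"R":-70}[k]
def angle(im,i,k,h,out=None):
    """im BGR; boundary pixels between tile colours -> ray meets rim cylinder -> theta estimates"""
    c=centre(k); hsv=cv2.cvtColor(im,cv2.COLOR_BGR2HSV).astype(int); cz=70+h-22
    T=i["camera_from_world"]; C=-T[:3,:3].T@T[:3,3]
    def col(p):
        H,S,V=p
        if V<40: return None
        if S<70: return 1 if V>150 else None
        return 5 if H<9 or H>170 else 2 if 15<=H<36 else 3 if 40<=H<85 else 4 if 100<=H<130 else None
    u0,v0=proj(i,[*c,70+h]); est={}
    for du in range(-5,6):
        last=None
        for v in range(int(v0)-30,int(v0)+31):
            u=int(round(u0))+du; d=col(hsv[v,u])
            if d is None: continue
            if last and abs(d-last[0])==1 and v-last[1]<=3:
                D=T[:3,:3].T@np.linalg.solve(i["K"],[u,(v+last[1])/2,1.])
                o=np.array([(C[:2]-c)@LX,C[2]-cz]); e=np.array([D[:2]@LX,D[2]])
                A,B,Q=e@e,o@e,o@o-484; disc=B*B-A*Q
                if disc>0:
                    p=o+e*(-B-disc**.5)/A; a=np.arctan2(p[0],p[1]); lo=min(d,last[0])
                    est.setdefault(lo,[]).append((a,a+(lo-.5)*np.pi/3))
            last=(d,v)
    return {lo:(len(x),*np.median(x,0).round(3)) for lo,x in est.items()}
E
python3 - <<'E'
from h import *
i=np.load("w1.npy",allow_pickle=True).item(); im=cv2.imread("pics/w1.png")
it=viewer.camera_info("top"); t=cv2.imread("pics/top0.png")
for k in "LMR":
  for h in(13,18,23): print(k,h,angle(im,i,k,h), "top",angle(t,it,k,h))
cv2.imwrite("pics/c2.png",cv2.resize(im[165:240,200:380],None,fx=4,fy=4,interpolation=cv2.INTER_CUBIC))
E
```

```text
L 13 {3: (11, np.float64(-0.476), np.float64(2.142)), 2: (11, np.float64(0.758), np.float64(2.328))} top {2: (8, np.float64(0.58), np.float64(2.151)), 3: (8, np.float64(-0.512), np.float64(2.106))}
L 18 {3: (11, np.float64(-0.535), np.float64(2.083)), 2: (11, np.float64(0.621), np.float64(2.191))} top {2: (8, np.float64(0.527), np.float64(2.098)), 3: (8, np.float64(-0.55), np.float64(2.068))}
L 23 {3: (11, np.float64(-0.594), np.float64(2.024)), 2: (11, np.float64(0.506), np.float64(2.077))} top {2: (8, np.float64(0.476), np.float64(2.047)), 3: (8, np.float64(-0.588), np.float64(2.03))}
M 13 {4: (11, np.float64(-0.841), np.float64(2.824)), 3: (11, np.float64(0.17), np.float64(2.788))} top {3: (8, np.float64(0.087), np.float64(2.705)), 4: (2, np.float64(-0.95), np.float64(2.715))}
M 18 {4: (11, np.float64(-0.906), np.float64(2.759)), 3: (11, np.float64(0.097), np.float64(2.715))} top {3: (8, np.float64(0.048), np.float64(2.666)), 4: (2, np.float64(-1.0), np.float64(2.666))}
M 23 {4: (11, np.float64(-0.974), np.float64(2.691)), 3: (11, np.float64(0.026), np.float64(2.644))} top {2: (2, np.float64(1.307), np.float64(2.877)), 3: (8, np.float64(0.01), np.float64(2.628)), 4: (2, np.float64(-1.052), np.float64(2.613))}
R 13 {4: (11, np.float64(-0.657), np.float64(3.008)), 3: (11, np.float64(0.462), np.float64(3.08))} top {4: (9, np.float64(-0.696), np.float64(2.969)), 3: (8, np.float64(0.31), np.float64(2.928))}
R 18 {4: (11, np.float64(-0.717), np.float64(2.948)), 3: (11, np.float64(0.368), np.float64(2.986))} top {4: (9, np.float64(-0.737), np.float64(2.929)), 3: (8, np.float64(0.267), np.float64(2.885))}
R 23 {4: (11, np.float64(-0.779), np.float64(2.886)), 3: (11, np.float64(0.281), np.float64(2.899))} top {4: (9, np.float64(-0.779), np.float64(2.887)), 3: (8, np.float64(0.224), np.float64(2.842))}
```

View pics/c2.png

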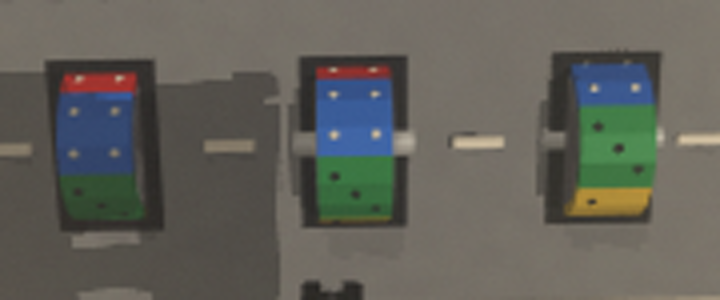

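The angles are L≈2.06, M≈2.70 and R≈2.93, so rim travel needed is about L −22 mm, M +33 mm and R −18 mm. I'm starting with the middle wheel.

Call:
{"method": "move_arm", "body": {
  "moves": [0.03,0.033,0.15,0,0,0,0.15,0,0,0,0.15,0,0,0,0.15,0,0,0,0.15,0,0,0,0.03,0,0,0,0,0,0,0,0,0]
}}

```text
t: 3.4
eef_pos: [584.2, -21.2, 98.6]
tcp_rot: [-3.142, 0.001, 3.112]
ft_force: [0.3, -0.5, 0.0]
opening: 0.007
grip_force: 0.0
```

Call:
{"method": "move_arm", "body": {
  "moves": [0,0,0.0133,0,0,0,0,0]
}}

```text
t: 3.65
eef_pos: [583.9, -21.4, 95.8]
tcp_rot: [3.142, 0.0, 3.111]
ft_force: [-0.4, -0.0, -1.1]
opening: 0.005
grip_force: 0.0
```

Call:
{"method": "move_arm", "body": {
  "moves": [0,-0.013,0.0133,0,0,0,0,0]
}}

```text
t: 3.9
eef_pos: [583.7, -23.5, 93.5]
tcp_rot: [3.141, -0.0, 3.111]
ft_force: [0.0, -0.0, 0.5]
opening: 0.006
grip_force: 0.0
```

Call:
{"method": "move_arm", "body": {
  "moves": [0,0,0.01,0,0,0,0,0]
}}

```text
t: 4.15
eef_pos: [583.8, -23.3, 92.0]
tcp_rot: [3.141, -0.0, 3.111]
ft_force: [0.1, 0.8, 0.0]
opening: 0.008
grip_force: 0.0
```

Call:
{"method": "move_arm", "body": {
  "moves": [-0.02,0,0.0133,0,0,0,0,0]
}}

```text
t: 4.4
eef_pos: [587.0, -23.4, 90.7]
tcp_rot: [3.142, 0.0, 3.111]
ft_force: [-3.6, -0.2, 8.6]
opening: 0.003
grip_force: 4.3
```

Call:
{"method": "move_arm", "body": {
  "moves": [0,0,0.0067,0,0,0,0,0]
}}

```text
t: 4.65
eef_pos: [587.1, -23.4, 90.1]
tcp_rot: [-3.142, 0.001, 3.111]
ft_force: [-4.5, 0.2, 12.5]
opening: 0.005
grip_force: 6.2
```

Call:
{"method": "move_arm", "body": {
  "moves": [-0.0133,0,0,0,-0.0133,0,0,0,-0.0133,0,0,0]
}}

```text
t: 5.03
eef_pos: [593.2, -23.5, 90.2]
tcp_rot: [3.142, 0.001, 3.111]
ft_force: [-3.6, -0.5, 12.2]
opening: 0.005
grip_force: 6.2
```

Call:
{"method": "move_arm", "body": {
  "moves": [-0.0133,0,0,0,-0.0133,0,0,0,-0.0133,0,0,0,0,0,0,0]
}}

```text
t: 5.52
eef_pos: [599.3, -23.6, 90.2]
tcp_rot: [3.142, 0.001, 3.111]
ft_force: [-3.9, 0.8, 11.8]
opening: 0.007
grip_force: 6.1
```

Call:
{"method": "move_arm", "body": {
  "moves": [-0.0133,0,0,0,-0.0133,0,0,0,0,0,0,0,0,0,-0.04,0,0.053,0,0,0,0.053,0,0,0,0,0,0.02,0,0,0,0,0]
}}

```text
t: 6.52
eef_pos: [586.7, -23.4, 91.8]
tcp_rot: [3.141, -0.001, 3.111]
ft_force: [0.4, 0.3, 0.3]
opening: 0.002
grip_force: 0.2
```

Call:
{"method": "move_arm", "body": {
  "moves": [0,0,0.01,0,0,0,0.008,0,0,0,0,0]
}}

```text
t: 6.9
eef_pos: [587.1, -23.5, 90.3]
tcp_rot: [-3.142, 0.001, 3.111]
ft_force: [-4.0, 0.1, 11.4]
opening: 0.005
grip_force: 5.8
```

Call:
{"method": "move_arm", "body": {
  "moves": [-0.0133,0,0,0,-0.0133,0,0,0,-0.0133,0,0,0,-0.0133,0,0,0,-0.0133,0,0,0,-0.0133,0,0,0,-0.0133,0,0,0,0,0,0,0,0,0,-0.04,0]
}}

```text
t: 8.02
eef_pos: [601.0, -23.8, 95.5]
tcp_rot: [3.142, 0.0, 3.111]
ft_force: [0.2, 0.8, -1.0]
opening: 0.002
grip_force: 0.0
```

Call:
{"method": "move_arm", "body": {
  "moves": [0,0,-0.25,0,0,0,-0.25,0,0,0,-0.25,0,0,0,0,0,0,0,0,0]
}}

```text
t: 8.65
eef_pos: [600.6, -23.8, 207.2]
tcp_rot: [3.141, -0.001, 3.111]
ft_force: [0.5, -0.3, -0.3]
opening: 0.005
grip_force: 0.0
```

```bash
cat > look.py <<'E'
from h import *
import sys
i=viewer.camera_info("wrist"); im=viewer.read_camera("wrist")[:,:,::-1].copy(); cv2.imwrite(f"pics/{sys.argv[1]}.png",im)
it=viewer.camera_info("top"); t=viewer.read_camera("top")[:,:,::-1].copy()
for k,h in zip("LMR",eval(sys.argv[2])): print(k,angle(im,i,k,h),"top",angle(t,it,k,h))
E
python3 look.py w2 "(21.5,21.5,21.5)"
```

```text
L {3: (11, np.float64(-0.539), np.float64(2.079)), 2: (11, np.float64(0.532), np.float64(2.103))} top {}
M {4: (11, np.float64(0.564), np.float64(4.229))} top {}
R {4: (11, np.float64(-0.748), np.float64(2.917)), 3: (11, np.float64(0.306), np.float64(2.924))} top {}
```

Run:
```python
from h import *
im=cv2.imread("pics/w2.png"); i=viewer.camera_info("wrist")
u,v=proj(i,[*ROW,91.5]).round().astype(int); print(u,v)
cv2.imwrite("pics/c3.png",cv2.resize(im[v-35:v+35,u-40:u+40],None,fx=8,fy=8,interpolation=cv2.INTER_NEAREST))
print([(y,*im[y,u]) for y in range(v-22,v+22)])
```

```text
283 194
[(172, np.uint8(48), np.uint8(53), np.uint8(57)), (173, np.uint8(45), np.uint8(48), np.uint8(53)), (174, np.uint8(45), np.uint8(48), np.uint8(53)), (175, np.uint8(44), np.uint8(49), np.uint8(53)), (176, np.uint8(46), np.uint8(50), np.uint8(54)), (177, np.uint8(46), np.uint8(50), np.uint8(54)), (178, np.uint8(45), np.uint8(47), np.uint8(53)), (179, np.uint8(46), np.uint8(50), np.uint8(54)), (180, np.uint8(46), np.uint8(49), np.uint8(53)), (181, np.uint8(45), np.uint8(48), np.uint8(54)), (182, np.uint8(47), np.uint8(52), np.uint8(89)), (183, np.uint8(52), np.uint8(57), np.uint8(193)), (184, np.uint8(51), np.uint8(57), np.uint8(193)), (185, np.uint8(51), np.uint8(58), np.uint8(194)), (186, np.uint8(52), np.uint8(58), np.uint8(194)), (187, np.uint8(53), np.uint8(59), np.uint8(194)), (188, np.uint8(52), np.uint8(58), np.uint8(194)), (189, np.uint8(51), np.uint8(58), np.uint8(194)), (190, np.uint8(53), np.uint8(60), np.uint8(201)), (191, np.uint8(58), np.uint8(65), np.uint8(202)), (192, np.uint8(97), np.uint8(113), np.uint8(190)), (193, np.uint8(161), np.uint8(189), np.uint8(207)),
[... 400 characters left out ...]
), (202, np.uint8(48), np.uint8(54), np.uint8(183)), (203, np.uint8(51), np.uint8(56), np.uint8(181)), (204, np.uint8(85), np.uint8(63), np.uint8(111)), (205, np.uint8(130), np.uint8(79), np.uint8(57)), (206, np.uint8(131), np.uint8(79), np.uint8(57)), (207, np.uint8(132), np.uint8(80), np.uint8(58)), (208, np.uint8(130), np.uint8(78), np.uint8(56)), (209, np.uint8(120), np.uint8(73), np.uint8(54)), (210, np.uint8(110), np.uint8(70), np.uint8(54)), (211, np.uint8(110), np.uint8(71), np.uint8(54)), (212, np.uint8(99), np.uint8(66), np.uint8(52)), (213, np.uint8(45), np.uint8(50), np.uint8(54)), (214, np.uint8(58), np.uint8(62), np.uint8(67)), (215, np.uint8(97), np.uint8(106), np.uint8(112))]
```

View pics/c3.png

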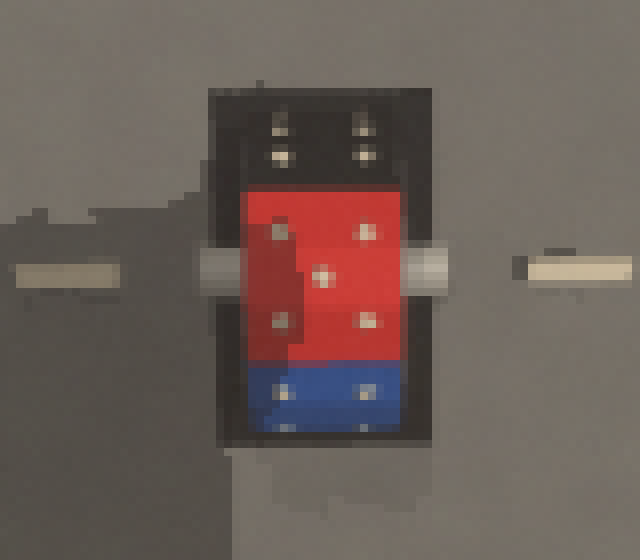

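The middle wheel is red with five pips on top. Its red tile spans rows 182–204 and its centre pip sits at the axle line. I'll compute both of its boundaries.

```bash
cat >> h.py <<'E'
def alpha(i,uv,k,h):
    T=i["camera_from_world"]; C=-T[:3,:3].T@T[:3,3]; c=centre(k); D=T[:3,:3].T@np.linalg.solve(i["K"],[*uv,1.])
    o=np.array([(C[:2]-c)@LX,C[2]-48-h]); e=np.array([D[:2]@LX,D[2]]); A,B,Q=e@e,o@e,o@o-484
    p=o+e*(-B-(B*B-A*Q)**.5)/A; return np.arctan2(*p)
E
python3 - <<'E'
from h import *
i=viewer.camera_info("wrist")
for v in(182.2,193.5,203.9): print(v,[alpha(i,(283,v),"M",h).round(3) for h in(20.5,21.5,22.5)])
# axle strokes: world x of strokes at z 71
im=cv2.imread("pics/w2.png"); hsv=cv2.cvtColor(im,cv2.COLOR_BGR2HSV)
for c,s in blobs((hsv[...,2]>150)&(hsv[...,1]<90),20,150):
    if 150<c[0]<450 and 180<c[1]<210:
        p=ray(i,c,71); d=p[:2]-ROW; print(c,s,p.round(1),(d@LX).round(1),(d@LY).round(1))
E
```

```text
182.2 [np.float64(-0.564), np.float64(-0.574), np.float64(-0.585)]
193.5 [np.float64(-0.031), np.float64(-0.043), np.float64(-0.055)]
203.9 [np.float64(0.548), np.float64(0.528), np.float64(0.509)]
[296.3 192.1] [293 190   6   5  20] [597.2  -9.3  71. ] 2.9 14.8
[315.2 192. ] [309 191  13   3  38] [597.7  11.3  71. ] 2.8 35.4
[372.7 191.8] [367 191  13   3  33] [599.4  74.2  71. ] 2.7 98.4
```

Run:
```python
import h
from h import *
def strokes(im,i,lo):
    g=cv2.cvtColor(im,cv2.COLOR_BGR2HSV).astype(int); r=[]
    for y in(-98,-35,35,98):
        u,v=proj(i,[*(ROW+LY*y+LX*2),71]); u,v=int(round(u)),int(round(v))
        w=g[v-5:v+6,u-1:u+2,2].mean(1); w=np.clip(w-np.median(w)-8,0,None)
        if w.sum()>0:
            p=ray(i,(u,v-5+(w@np.arange(11))/w.sum()),71); r.append((y,((p[:2]-ROW)@LX).round(2)))
    return r
it=viewer.camera_info("top"); print("top",strokes(cv2.imread("pics/top0.png"),it,0))
i1=np.load("w1.npy",allow_pickle=True).item(); print("w1",strokes(cv2.imread("pics/w1.png"),i1,0))
i=viewer.camera_info("wrist"); print("w2",strokes(cv2.imread("pics/w2.png"),i,0))
R0=ROW.copy()
for dx in(0,1,2,2.8):
    h.ROW=R0+dx*LX
    for hh in(20,21.5,23):
        a=[alpha(i,(283,v),"M",hh) for v in(182.2,203.9)]; print(dx,hh,np.round(a,3),round(a[1]-a[0],3),round(sum(a)/2,3))
```

```text
top [(-98, np.float64(5.0)), (-35, np.float64(3.4)), (35, np.float64(2.07)), (98, np.float64(1.57))]
w1 [(-98, np.float64(5.12)), (-35, np.float64(4.23)), (35, np.float64(3.51)), (98, np.float64(2.7))]
w2 [(-98, np.float64(4.81)), (-35, np.float64(2.54)), (35, np.float64(3.18)), (98, np.float64(2.53))]
0 20 [-0.558  0.558] 1.116 -0.0
0 21.5 [-0.574  0.528] 1.102 -0.023
0 23 [-0.59   0.499] 1.089 -0.046
1 20 [-0.606  0.494] 1.1 -0.056
1 21.5 [-0.622  0.466] 1.088 -0.078
1 23 [-0.638  0.439] 1.077 -0.1
2 20 [-0.654  0.434] 1.088 -0.11
2 21.5 [-0.671  0.407] 1.078 -0.132
2 23 [-0.687  0.382] 1.069 -0.153
2.8 20 [-0.694  0.388] 1.082 -0.153
2.8 21.5 [-0.71   0.363] 1.073 -0.174
2.8 23 [-0.728  0.338] 1.065 -0.195
```

```bash
sed -i 's/^YAW=-0.03; ROW=np.array(\[593.8,-24.0\])/YAW=-0.0155; ROW=np.array([597.1,-24.1])/' h.py
python3 - <<'E'
from h import *
it=viewer.camera_info("top");i1=np.load("w1.npy",allow_pickle=True).item();i=viewer.camera_info("wrist")
J=[("top",cv2.imread("pics/top0.png"),it),("w1",cv2.imread("pics/w1.png"),i1),("w2",cv2.imread("pics/w2.png"),i)]
for k in "LMR":
    print(k,centre(k).round(1))
    for n,im,ii in J: print("  ",n,{h:{d:x[2].round(2) for d,x in angle(im,ii,k,h).items()} for h in(15,18,21.5)})
E
```

```text
L [598.2  45.9]
   top {15: {2: np.float64(2.0), 3: np.float64(1.98)}, 18: {2: np.float64(1.97), 3: np.float64(1.95)}, 21.5: {2: np.float64(1.94), 3: np.float64(1.92)}}
   w1 {15: {3: np.float64(2.01), 2: np.float64(2.1)}, 18: {3: np.float64(1.98), 2: np.float64(2.04)}, 21.5: {3: np.float64(1.93), 2: np.float64(1.97)}}
   w2 {15: {3: np.float64(2.02), 2: np.float64(2.06)}, 18: {3: np.float64(1.99), 2: np.float64(2.0)}, 21.5: {3: np.float64(1.95), 2: np.float64(1.94)}}
M [597.1 -24.1]
   top {15: {2: np.float64(2.56), 3: np.float64(2.54), 4: np.float64(2.44)}, 18: {2: np.float64(2.5), 3: np.float64(2.52), 4: np.float64(2.4)}, 21.5: {2: np.float64(2.44), 3: np.float64(2.49), 4: np.float64(2.34)}}
   w1 {15: {4: np.float64(2.61), 3: np.float64(2.6)}, 18: {4: np.float64(2.56), 3: np.float64(2.56)}, 21.5: {4: np.float64(2.5), 3: np.float64(2.52), 2: np.float64(2.66)}}
   w2 {15: {4: np.float64(4.12)}, 18: {4: np.float64(4.06)}, 21.5: {4: np.float64(4.0)}}
R [596.  -94.1]
   top {15: {4: np.float64(2.71), 3: np.float64(2.7)}, 18: {4: np.float64(2.68), 3: np.float64(2.68)}, 21.5: {4: np.float64(2.64), 3: np.float64(2.65)}}
   w1 {15: {4: np.float64(2.76), 3: np.float64(2.81)}, 18: {4: np.float64(2.72), 3: np.float64(2.76)}, 21.5: {4: np.float64(2.67), 3: np.float64(2.71)}}
   w2 {15: {4: np.float64(2.73), 3: np.float64(2.78)}, 18: {4: np.float64(2.7), 3: np.float64(2.74)}, 21.5: {4: np.float64(2.65), 3: np.float64(2.69)}}
```

Call:
{"method": "move_arm", "body": {
  "moves": [0.037,0,0.19,-0.0095,0,0,0.19,0,0,0,0.19,0,0,0,0.19,0,0,0,0,0,0,0,0,0]
}}

```text
t: 9.5
eef_pos: [595.0, -23.6, 93.2]
tcp_rot: [3.141, -0.002, 3.126]
ft_force: [0.6, 0.1, -0.2]
opening: 0.006
grip_force: 0.0
```

Call:
{"method": "move_arm", "body": {
  "moves": [0,0,0.01,0,0,0,0.01,0,0,0,0,0]
}}

```text
t: 9.88
eef_pos: [595.3, -23.7, 91.3]
tcp_rot: [3.142, 0.0, 3.126]
ft_force: [-1.0, -0.3, 4.5]
opening: 0.007
grip_force: 2.1
```

Press to about 12 N, drag 4 mm, lift, then move towards the right wheel (starting 6 mm beyond its axle) at a safe height.

Call:
{"method": "move_arm", "body": {
  "moves": [0,0,0.008,0,-0.0133,0,0,0,-0.0133,0,0,0,0,0,0,0]
}}

```text
t: 10.38
eef_pos: [599.4, -23.7, 90.6]
tcp_rot: [-3.142, 0.001, 3.126]
ft_force: [-2.5, 0.3, 9.1]
opening: 0.005
grip_force: 4.8
```

Call:
{"method": "move_arm", "body": {
  "moves": [0,0,-0.1,0,0,-0.12,-0.2,0,0,-0.12,-0.2,0,0,-0.12,-0.25,0,-0.02,-0.107,0,0,0,0,0,0,0,0,0,0]
}}

```text
t: 11.25
eef_pos: [600.7, -93.4, 201.2]
tcp_rot: [3.141, -0.002, 3.126]
ft_force: [-0.3, 0.2, 0.1]
opening: 0.004
grip_force: 0.0
```

```bash
python3 look.py w3 "(21.5,21.5,21.5)"
python3 - <<'E'
from h import *
i=viewer.camera_info("wrist"); im=cv2.imread("pics/w3.png"); u,v=proj(i,[*ROW,91.5]); u=int(round(u))
c=im[int(v)-25:int(v)+25,u-3:u+4].astype(int); r=np.median(c[...,2]-c[...,1],1); 
on=np.where(r>70)[0]; print("red rows",on.min()+int(v)-25,on.max()+int(v)-25)
a=[alpha(i,(u,x+int(v)-25),"M",21.5) for x in(on.min()-.5,on.max()+.5)]; print(np.round(a,3),"theta",4.189+sum(a)/2)
E
```

```text
L {3: (11, np.float64(-0.658), np.float64(1.96)), 2: (11, np.float64(0.419), np.float64(1.99))} top {2: (8, np.float64(0.367), np.float64(1.938)), 3: (8, np.float64(-0.693), np.float64(1.925))}
M {4: (11, np.float64(0.549), np.float64(4.214))} top {}
R {4: (11, np.float64(-0.969), np.float64(2.696)), 3: (11, np.float64(0.089), np.float64(2.707))} top {}
red rows 186 207
[-0.552  0.564] theta 4.195074293516495
```

The middle wheel is set at about 4.195. Next is the right wheel, about −0.61 rad or 13 mm towards the robot.

Call:
{"method": "move_arm", "body": {
  "moves": [-0.01,0,0.175,0,0,0,0.175,0,0,0,0.175,0,0,0,0.175,0,0,0,0,0,0,0,0,0]
}}

```text
t: 12.1
eef_pos: [603.1, -93.7, 97.9]
tcp_rot: [-3.142, 0.001, 3.126]
ft_force: [0.3, -0.5, -1.3]
opening: 0.003
grip_force: 0.0
```

Call:
{"method": "move_arm", "body": {
  "moves": [0,0,0.0133,0,0,0,0,0]
}}

```text
t: 12.35
eef_pos: [602.9, -93.8, 95.8]
tcp_rot: [-3.141, 0.001, 3.126]
ft_force: [-0.4, 0.4, 0.6]
opening: 0.004
grip_force: 0.0
```

Call:
{"method": "move_arm", "body": {
  "moves": [0,0,0.0133,0,0,0,0,0]
}}

```text
t: 12.6
eef_pos: [602.7, -93.8, 93.2]
tcp_rot: [3.141, -0.0, 3.126]
ft_force: [0.3, 0.5, 0.4]
opening: 0.002
grip_force: 0.0
```

Call:
{"method": "move_arm", "body": {
  "moves": [0,0,0.0133,0,0,0,0,0]
}}

```text
t: 12.85
eef_pos: [602.6, -93.9, 91.1]
tcp_rot: [3.141, -0.0, 3.126]
ft_force: [0.3, 0.7, 0.2]
opening: 0.004
grip_force: 0.0
```

Call:
{"method": "move_arm", "body": {
  "moves": [0,0,0.01,0,0,0,0,0]
}}

```text
t: 13.1
eef_pos: [602.7, -93.8, 89.6]
tcp_rot: [3.141, -0.0, 3.126]
ft_force: [0.9, 0.5, -0.0]
opening: 0.003
grip_force: 0.0
```

Call:
{"method": "move_arm", "body": {
  "moves": [0,0,0.0133,0,0,0,0,0]
}}

```text
t: 13.35
eef_pos: [602.7, -93.8, 87.6]
tcp_rot: [3.141, -0.0, 3.126]
ft_force: [-0.8, 0.7, -0.0]
opening: 0.003
grip_force: 0.0
```

Call:
{"method": "move_arm", "body": {
  "moves": [0,0,0.0067,0,0,0,0,0]
}}

```text
t: 13.6
eef_pos: [602.8, -93.9, 86.8]
tcp_rot: [3.142, 0.0, 3.126]
ft_force: [0.0, 0.0, 2.2]
opening: 0.001
grip_force: 0.8
```

Call:
{"method": "move_arm", "body": {
  "moves": [0,0,0.008,0,0,0,0,0]
}}

```text
t: 13.85
eef_pos: [602.8, -93.8, 86.1]
tcp_rot: [-3.142, 0.001, 3.126]
ft_force: [-1.2, 0.3, 7.0]
opening: 0.005
grip_force: 3.6
```

Call:
{"method": "move_arm", "body": {
  "moves": [0,0,0.005,0,0.0133,0,0,0,0.0133,0,0,0,0.0133,0,0,0,0.0133,0,0,0,0.0133,0,0,0,0.0133,0,0,0,0.0133,0,0,0,0,0,0,0]
}}

```text
t: 14.98
eef_pos: [590.1, -93.7, 85.9]
tcp_rot: [-3.141, 0.004, 3.126]
ft_force: [2.2, 1.1, 8.8]
opening: 0.004
grip_force: 4.0
```

Call:
{"method": "move_arm", "body": {
  "moves": [0,0,-0.1,0,0,0.2,-0.25,0,0,0.2,-0.25,0,-0.04,0.25,-0.17,0,-0.04,0.283,0,0,0,0,0,0,0,0,0,0]
}}

```text
t: 15.85
eef_pos: [602.6, 45.8, 200.4]
tcp_rot: [-3.141, -0.0, 3.127]
ft_force: [0.9, 0.1, 0.2]
opening: 0.007
grip_force: 0.0
```

```bash
python3 look.py w4 "(21.5,21.5,17)"
```

```text
L {3: (11, np.float64(-0.652), np.float64(1.966)), 2: (11, np.float64(0.392), np.float64(1.963))} top {}
M {4: (11, np.float64(0.521), np.float64(4.186))} top {}
R {3: (11, np.float64(-0.433), np.float64(2.185)), 2: (11, np.float64(0.62), np.float64(2.19))} top {2: (8, np.float64(0.495), np.float64(2.066)), 3: (8, np.float64(-0.503), np.float64(2.115))}
```

The right wheel is at about 2.14, which I'll recheck. Now the left wheel.

Call:
{"method": "move_arm", "body": {
  "moves": [-0.03,0,0.17,0,0,0,0.17,0,0,0,0.17,0,0,0,0.17,0,0,0,0,0,0,0,0,0]
}}

```text
t: 16.7
eef_pos: [607.8, 45.5, 99.2]
tcp_rot: [3.142, 0.001, 3.125]
ft_force: [0.3, -0.1, -0.4]
opening: 0.004
grip_force: 0.0
```

Call:
{"method": "move_arm", "body": {
  "moves": [0,0,0.0133,0,0,0,0,0,0,0,0,0]
}}

```text
t: 17.08
eef_pos: [607.5, 46.1, 96.7]
tcp_rot: [3.142, 0.001, 3.126]
ft_force: [0.9, 0.1, 0.1]
opening: 0.005
grip_force: 0.0
```

Call:
{"method": "move_arm", "body": {
  "moves": [0,0,0.0133,0,0,0,0,0]
}}

```text
t: 17.32
eef_pos: [607.3, 46.1, 94.2]
tcp_rot: [3.142, -0.0, 3.126]
ft_force: [-0.2, -0.0, 0.4]
opening: 0.004
grip_force: 0.0
```

Call:
{"method": "move_arm", "body": {
  "moves": [0,0,0.0133,0,0,0,0,0]
}}

```text
t: 17.58
eef_pos: [607.3, 46.0, 92.1]
tcp_rot: [3.141, -0.0, 3.126]
ft_force: [1.0, -0.5, 0.6]
opening: 0.003
grip_force: 0.0
```

Call:
{"method": "move_arm", "body": {
  "moves": [0,0,0.005,0,0,0,0,0]
}}

```text
t: 17.82
eef_pos: [607.4, 46.1, 91.5]
tcp_rot: [3.142, -0.0, 3.126]
ft_force: [-0.4, 0.3, 0.2]
opening: 0.003
grip_force: 0.0
```

Call:
{"method": "move_arm", "body": {
  "moves": [0,0,0.01,0,0,0,0,0]
}}

```text
t: 18.08
eef_pos: [607.5, 46.1, 90.1]
tcp_rot: [3.141, 0.0, 3.126]
ft_force: [0.4, -0.0, -0.1]
opening: 0.004
grip_force: 0.6
```

Call:
{"method": "move_arm", "body": {
  "moves": [0,0,0.008,0,0,0,0,0]
}}

```text
t: 18.32
eef_pos: [607.5, 46.0, 89.3]
tcp_rot: [3.142, 0.001, 3.126]
ft_force: [-1.6, -0.9, 6.9]
opening: 0.005
grip_force: 3.3
```

Call:
{"method": "move_arm", "body": {
  "moves": [0,0,0.005,0,0.0133,0,0,0,0.0133,0,0,0,0.0133,0,0,0,0.0133,0,0,0,0,0,0,0]
}}

```text
t: 19.08
eef_pos: [600.9, 46.1, 89.3]
tcp_rot: [3.141, 0.004, 3.126]
ft_force: [2.7, 0.6, 7.9]
opening: 0.005
grip_force: 3.8
```

Call:
{"method": "move_arm", "body": {
  "moves": [0.0133,0,0,0,0.0133,0,0,0,0.0133,0,0,0,0.0133,0,0,0,0.0133,0,0,0,0,0,0,0,0,0,-0.05,0]
}}

```text
t: 19.95
eef_pos: [589.3, 46.3, 95.6]
tcp_rot: [3.141, -0.0, 3.126]
ft_force: [-1.1, 0.2, -0.4]
opening: 0.005
grip_force: 0.0
```

Call:
{"method": "move_arm", "body": {
  "moves": [-0.03,0,-0.2,0,-0.03,0,-0.25,0,0,0,-0.25,0,0,0,0,0,0,0,0,0]
}}

```text
t: 20.58
eef_pos: [597.9, 46.2, 200.0]
tcp_rot: [3.142, -0.001, 3.126]
ft_force: [0.2, -0.2, -0.6]
opening: 0.004
grip_force: 0.0
```

```bash
python3 look.py w5 "(20,21.5,17)"
```

```text
L {2: (11, np.float64(-0.359), np.float64(1.211))} top {}
M {4: (11, np.float64(0.552), np.float64(4.217))} top {}
R {3: (11, np.float64(-0.443), np.float64(2.175)), 2: (11, np.float64(0.66), np.float64(2.23))} top {2: (8, np.float64(0.495), np.float64(2.066)), 3: (8, np.float64(-0.503), np.float64(2.115))}
```

The left wheel is at 1.21, so it needs about 3.6 mm more.

Call:
{"method": "move_arm", "body": {
  "moves": [-0.013,0,0.18,0,0,0,0.18,0,0,0,0.18,0,0,0,0.18,0,0,0,0,0,0,0,0,0]
}}

```text
t: 21.42
eef_pos: [600.1, 46.2, 92.2]
tcp_rot: [3.142, -0.001, 3.126]
ft_force: [-0.8, 0.3, 0.4]
opening: 0.003
grip_force: 0.0
```

Call:
{"method": "move_arm", "body": {
  "moves": [0,0,0.01,0,0,0,0,0]
}}

```text
t: 21.68
eef_pos: [600.4, 46.2, 91.2]
tcp_rot: [3.141, 0.0, 3.126]
ft_force: [0.8, 0.3, 1.0]
opening: 0.002
grip_force: 0.0
```

Call:
{"method": "move_arm", "body": {
  "moves": [0,0,0.0133,0,0,0,0,0]
}}

```text
t: 21.92
eef_pos: [600.5, 46.2, 89.5]
tcp_rot: [3.142, 0.001, 3.126]
ft_force: [-0.5, 0.6, 5.0]
opening: 0.007
grip_force: 2.6
```

Call:
{"method": "move_arm", "body": {
  "moves": [0,0,0.006,0,0.0133,0,0,0,0.0115,0,0,0,0,0,0,0]
}}

```text
t: 22.42
eef_pos: [598.1, 46.2, 89.4]
tcp_rot: [3.142, 0.004, 3.126]
ft_force: [4.0, 0.8, 7.5]
opening: 0.0
grip_force: 3.3
```

Call:
{"method": "move_arm", "body": {
  "moves": [0,0,-0.1,0,0,-0.2,-0.2,0,0,-0.2,-0.2,0,0,-0.27,-0.23,0,0,-0.263,0,0,0,0,0,0,0,0,0,0]
}}

```text
t: 23.3
eef_pos: [594.2, -93.2, 197.8]
tcp_rot: [3.141, -0.001, 3.126]
ft_force: [-0.0, 0.3, -0.5]
opening: 0.003
grip_force: 0.0
```

```bash
python3 look.py w6 "(20,21.5,17)"
python3 - <<'E'
from h import *
im=cv2.imread("pics/w6.png"); i=viewer.camera_info("wrist"); u,v=proj(i,[*ROW,85]).round().astype(int); print(u,v)
cv2.imwrite("pics/c6.png",cv2.resize(im[v-30:v+30,u-100:u+100],None,fx=4,fy=4,interpolation=cv2.INTER_NEAREST))
E
```

```text
L {2: (11, np.float64(-0.492), np.float64(1.079)), 1: (11, np.float64(0.682), np.float64(1.206))} top {1: (8, np.float64(0.536), np.float64(1.06)), 2: (8, np.float64(-0.54), np.float64(1.031))}
M {4: (11, np.float64(0.557), np.float64(4.222))} top {}
R {3: (11, np.float64(-0.437), np.float64(2.181)), 2: (11, np.float64(0.667), np.float64(2.238))} top {}
350 203
```

View pics/c6.png

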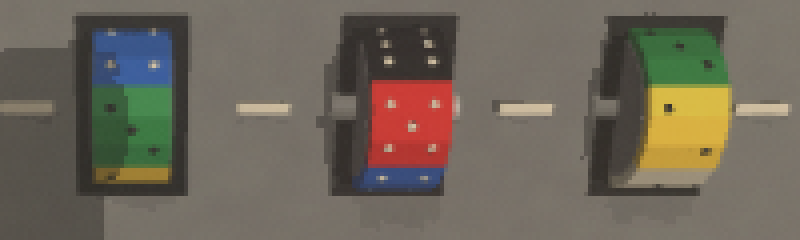

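The left wheel is good at about 1.05, the middle at about 4.19, and the right is slightly far at about 2.15. I'll nudge the right wheel by 1.5 mm.

Call:
{"method": "move_arm", "body": {
  "moves": [-0.015,0,0.18,0,0,0,0.18,0,0,0,0.18,0,0,0,0.18,0,0,0,0,0,0,0,0,0]
}}

```text
t: 24.15
eef_pos: [597.0, -93.2, 90.5]
tcp_rot: [3.142, 0.0, 3.127]
ft_force: [-0.7, -0.5, 0.1]
opening: 0.006
grip_force: 0.0
```

Call:
{"method": "move_arm", "body": {
  "moves": [0,0,0.01,0,0,0,0,0]
}}

```text
t: 24.4
eef_pos: [596.9, -93.7, 88.8]
tcp_rot: [-3.142, 0.001, 3.126]
ft_force: [0.6, 0.2, 0.2]
opening: 0.004
grip_force: 0.0
```

Call:
{"method": "move_arm", "body": {
  "moves": [0,0,0.0133,0,0,0,0,0]
}}

```text
t: 24.65
eef_pos: [596.9, -93.8, 86.5]
tcp_rot: [-3.142, 0.001, 3.126]
ft_force: [0.3, -0.6, 3.9]
opening: 0.004
grip_force: 1.9
```

Call:
{"method": "move_arm", "body": {
  "moves": [0,0,0.006,0,0,0,0,0]
}}

```text
t: 24.9
eef_pos: [597.0, -93.8, 86.0]
tcp_rot: [-3.141, 0.001, 3.126]
ft_force: [-1.8, 0.1, 8.1]
opening: 0.003
grip_force: 4.1
```

Call:
{"method": "move_arm", "body": {
  "moves": [0.0113,0,0,0,0,0,0,0,0,0,-0.1,0,0,0,-0.25,0,0.16,0,-0.15,0,0.16,-0.05,0,0,0.17,-0.05,0,0,0.16,-0.05,0,0,0,0,0,0,0,0,0,0]
}}

```text
t: 26.15
eef_pos: [498.0, -114.8, 160.8]
tcp_rot: [-3.141, 0.001, 3.126]
ft_force: [0.2, 0.6, 0.5]
opening: 0.011
grip_force: 0.0
```

```bash
python3 look.py w7 "(20,21.5,17)"
python3 - <<'E'
from h import *
i=viewer.camera_info("wrist"); im=cv2.imread("pics/w7.png"); g=ROW+LX*-100+LY*-62.5; print(g, monitor.state()["eef_pos"])
u,v=proj(i,[*g,98]); print(u,v)
m=np.zeros(im.shape[:2],bool); m[max(0,int(v)-45):int(v)+45,int(u)-40:int(u)+40]=1
for c,s in blobs(m&(im.max(2)<60),30): print(c,s,ray(i,c,98).round(1))
E
```

```text
L {} top {1: (1, np.float64(-0.349), np.float64(0.175)), 2: (8, np.float64(-0.54), np.float64(1.031))}
M {} top {4: (8, np.float64(0.408), np.float64(4.073))}
R {} top {}
[496.14330105 -85.0425544 ] [ 497.96830992 -114.62655502  160.40852193]
318.1056304391262 215.26521369147977
[315.6 223.8] [309 191  16  50 407] [503.9 -87.   98. ]
[286.5 249.3] [278 236  22  24 390] [ 527.7 -112.4   98. ]
```

Before the shutter, I'll take a parallax-free check with the camera straight above the wheel row.

Call:
{"method": "move_arm", "body": {
  "moves": [-0.15,0.1,-0.15,0,-0.25,0.1,-0.1,0,-0.25,0.15,0,0,-0.25,0.15,0,0,-0.25,0.1,0,0,0,0,0,0,0,0,0,0,0,0,0,0]
}}

```text
t: 27.25
eef_pos: [670.5, -27.7, 198.0]
tcp_rot: [3.142, -0.0, 3.126]
ft_force: [0.6, -0.1, -1.1]
opening: 0.003
grip_force: 0.0
```

```bash
cat > fine.py <<'E'
import h, sys
from h import *
i=viewer.camera_info("wrist"); im=viewer.read_camera("wrist")[:,:,::-1].copy(); cv2.imwrite(f"pics/{sys.argv[1]}.png",im)
T=i["camera_from_world"]; print("cam",(-T[:3,:3].T@T[:3,3]).round(1), monitor.state()["eef_pos"].round(1))
V=im.max(2).astype(int); pts=[]
for y in(-98,-35,35,98):
    u,v=proj(i,[*(ROW+LY*y),71]).round().astype(int)
    w=V[v-6:v+7,u-3:u+4].mean(1); w=np.clip(w-np.median(w)-15,0,None)
    if w.sum(): p=ray(i,(u,v-6+w@np.arange(13)/w.sum()),71); pts.append((y,(p[:2]-ROW)@LX))
print("strokes",np.round(pts,2)); f=np.polyfit(*np.array(pts).T,1); R0=ROW.copy()
for k,hh,y in(("L",20,70),("M",21.5,0),("R",17,-70)):
    h.ROW=R0+LX*np.polyval(f,y); u,v=proj(i,[*centre(k),70+hh]); u=int(round(u)); v=int(v)
    p=cv2.cvtColor(np.median(im[v-25:v+26,u-4:u+5],1).astype(np.uint8)[:,None],cv2.COLOR_BGR2HSV)[:,0].astype(int)
    H,S,W=p.T; on={"L":(H>14)&(H<36)&(S>110),"M":((H<9)|(H>170))&(S>110),"R":(H>40)&(H<90)&(S>80)}[k]
    r=np.where(on&(W>50))[0]+v-25; a=[alpha(i,(u,x),k,hh) for x in(r.min()-.5,r.max()+.5)]
    print(k,r.min(),r.max(),np.round(a,3),"error",round(sum(a)/2,3))
E
python3 fine.py w8
```

```text
cam [586.5 -27.4 368.5] [670.6 -27.8 198.1]
strokes [[-9.8e+01  8.0e-02]
 [-3.5e+01  3.5e-01]
 [ 3.5e+01  5.5e-01]
 [ 9.8e+01  7.6e-01]]
L 116 140 [-0.507  0.583] error 0.038
M 114 138 [-0.591  0.485] error -0.053
R 115 139 [-0.533  0.566] error 0.017
```

The wheel errors are L +0.04, M −0.05 and R +0.02 rad, so the code is set. Next is the shutter.

Call:
{"method": "move_arm", "body": {
  "moves": [0.23,-0.1,0,0,0.24,-0.12,0,0,0.23,-0.12,0,0,0.23,-0.12,0,0,0.23,-0.12,0.1,0,0,0,0.25,0,0,0,0.25,0,0,0,0,0,0,0,0,0]
}}

```text
t: 28.42
eef_pos: [496.2, -112.0, 109.1]
tcp_rot: [-3.141, 0.001, 3.126]
ft_force: [0.3, 0.0, -0.0]
opening: 0.005
grip_force: 0.0
```

Call:
{"method": "move_arm", "body": {
  "moves": [0,-0.02,0.08,0,0,0,0.08,0,0,0,0,0,0,0,0,0]
}}

```text
t: 28.92
eef_pos: [495.8, -114.7, 83.8]
tcp_rot: [3.141, -0.0, 3.126]
ft_force: [0.3, 0.6, -0.5]
opening: 0.002
grip_force: 0.0
```

Call:
{"method": "move_arm", "body": {
  "moves": [0,0.02,0,0,0,0.02,0,0,0,0.02,0,0,0,0.02,0,0,0,0.02,0,0,0,0.02,0,0,0,0,0,0]
}}

```text
t: 29.8
eef_pos: [496.0, -96.6, 83.8]
tcp_rot: [3.142, 0.0, 3.126]
ft_force: [-0.2, -0.2, -0.8]
opening: 0.006
grip_force: 0.0
```

Call:
{"method": "move_arm", "body": {
  "moves": [0,0.025,0,0,0,0.025,0,0,0,0.025,0,0,0,0.025,0,0,0,0.025,0,0,0,0.025,0,0]
}}

```text
t: 30.55
eef_pos: [496.4, -73.9, 83.8]
tcp_rot: [3.142, 0.0, 3.126]
ft_force: [0.8, -3.1, -0.8]
opening: 0.007
grip_force: 1.5
```

Call:
{"method": "move_arm", "body": {
  "moves": [0,0.04,0,0,0,0.04,0,0,0,0.04,0,0,0,0.04,0,0,0,0.04,0,0,0,0.04,0,0]
}}

```text
t: 31.3
eef_pos: [497.0, -37.8, 83.8]
tcp_rot: [3.142, 0.0, 3.126]
ft_force: [1.5, -3.3, -1.4]
opening: 0.001
grip_force: 1.5
```

Call:
{"method": "move_arm", "body": {
  "moves": [0,0.04,0,0,0,0.04,0,0,0,0.04,0,0,0,0.04,0,0,0,0.03,0,0]
}}

```text
t: 31.92
eef_pos: [497.4, -9.3, 83.8]
tcp_rot: [3.142, 0.0, 3.126]
ft_force: [1.7, -3.6, -0.5]
opening: 0.007
grip_force: 1.5
```

Call:
{"method": "move_arm", "body": {
  "moves": [0,0.013,0,0,0,0.013,0,0,0,0.013,0,0]
}}

```text
t: 32.3
eef_pos: [497.5, -3.8, 83.8]
tcp_rot: [3.142, 0.0, 3.126]
ft_force: [3.2, -3.4, -1.4]
opening: 0.005
grip_force: 1.5
```

Call:
{"method": "move_arm", "body": {
  "moves": [0,0.01,0,0,0,0.01,0,0,0,0.01,0,0]
}}

```text
t: 32.67
eef_pos: [497.5, 0.7, 83.8]
tcp_rot: [3.142, 0.0, 3.126]
ft_force: [2.5, -4.0, -1.2]
opening: 0.005
grip_force: 1.5
```

Call:
{"method": "move_arm", "body": {
  "moves": [0,0.01,0,0,0,0.01,0,0]
}}

```text
t: 32.92
eef_pos: [497.7, 2.9, 83.8]
tcp_rot: [-3.14, 0.0, 3.127]
ft_force: [1.4, -20.4, -0.7]
opening: 0.006
grip_force: 10.0
```

The stop was felt at 20 N. I'll back off, lift, and check.

Call:
{"method": "move_arm", "body": {
  "moves": [0,-0.05,0,0,0,-0.05,-0.1,0,0,0,-0.3,0,-0.15,0,-0.3,0,-0.25,0,-0.1,0,-0.25,0,0,0,-0.25,0,0,0,-0.25,0,0,0,0,0,0,0,0,0,0,0]
}}

```text
t: 34.17
eef_pos: [668.9, -14.1, 204.2]
tcp_rot: [3.141, -0.001, 3.126]
ft_force: [0.0, -0.5, -0.0]
opening: 0.005
grip_force: 0.0
```

```bash
python3 fine.py w9
python3 - <<'E'
from h import *
i=viewer.camera_info("wrist"); im=cv2.imread("pics/w9.png")
for d in(0,100): print(d,proj(i,[*(ROW-100*LX+LY*(-62.5+d)),98]).round(1))
E
```

```text
cam [585.1 -13.8 374.7] [668.9 -14.  204.3]
strokes [[-98.     0.21]
 [-35.     0.35]
 [ 35.     0.47]
 [ 98.     0.66]]
L 118 141 [-0.505  0.565] error 0.03
M 116 139 [-0.594  0.462] error -0.066
R 117 140 [-0.537  0.541] error 0.002
0 [193.9   3.5]
100 [315.4   3.5]
```

View pics/w9.png

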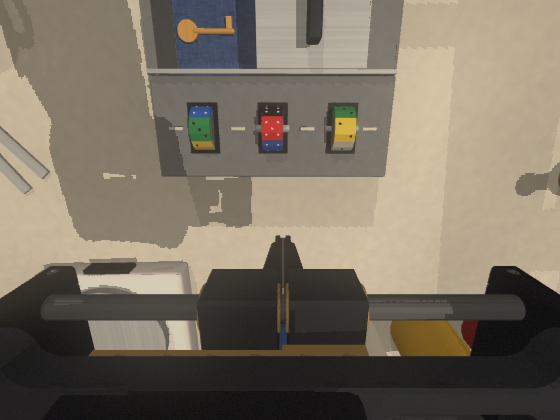

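The shutter is open with the key bay showing. The grip is at column 315, matching the 100 mm prediction of 315.4. The code 2-5-3 (green, red, yellow in the flipped view) is still set, and the arm is touching nothing.

```bash
python3 -c "
from cell import order; print(order.job_done())"
```

```text
the job is handed in; nothing more can be done
None
```

The wheels are set to 2-5-3, each within about 0.07 rad by the last camera check and with no reading above 12.5 N on any wheel; the shutter was then slid fully open to its stop and let go, and the job was handed in at about 34 s.

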